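Set the square stake in the jeweller's vise

TASK

Three steel stakes stand on the jeweller's bench. Take the one with the square shank and set it down upright on the bed of the open vise, near the middle of the jaws, turned so that its flats sit square to the jaws, ready for clamping. Set it down rather than dropping it, let go, and leave the other two stakes standing where they are.

Things in the scene. Friction and masses are not known exactly. Their poses are not given: they have to be found in the camera images.
- square_stake_mid (a point): Stake with the SQUARE shank, 0.4 to 0.75 kg. Plain steel, 90 mm tall, standing upright on the bench. Shank 32 x 32 mm, 74 mm high, flat foot, with a smaller round dome (25 mm across, 16 mm high) on top, so that square shoulders show from above. Point: on the axis, 48 mm above the foot, a good height to grip by two opposite flats; z up to the dome, x and y square to the flats.
- round_stake_mid (a point): The stake with the ROUND shank (a bystander). Plain steel, 90 mm tall, standing upright on the bench. Shank 32 mm in diameter and 74 mm high, with the same small dome on top. The point lies on its axis, 48 mm above its foot; z up.
- hex_stake_mid (a point): The stake with the SIX-SIDED shank and a flat top, without a dome (a bystander). Plain steel, 90 mm tall, standing upright on the bench. 30 mm across flats. The point lies on its axis, 48 mm above its foot; z up.
- vise_bed (a point): Low open steel vise, fixed, 200 x 100 mm. Point: on its flat bed midway between the jaws, 22 mm above the bench. x is square to the jaw faces (the screw with its small cross handle is at the -x end), y along the jaws, z up. Jaw faces at x = +-24 mm (48 mm apart), 70 mm wide in y, rising 24 mm above the bed (46 mm above the bench); nothing on it is higher. Jaws do not move.
Mind the look-alikes: they are no part of the job. What is meant by the part that bears vise_bed is not orange or purple, and is the larger of those in its own colour.

How it is judged:
At the end, for the whole second after the job is handed in: Square stake upright (0.1 rad), at rest on the vise bed, within 12 mm of midway between the jaw faces and 20 mm of the middle of the jaws' width, its flats within 0.2 rad of square to the jaws; round and six-sided stakes upright (0.2 rad) within 30 mm of where they began (x of square_stake_mid in the frame of vise_bed between -0.012 and 0.012 m and y of square_stake_mid in the frame of vise_bed between -0.02 and 0.02 m and z of square_stake_mid in the frame of vise_bed between 0.042 and 0.054 m and angle between square_stake_mid's own z axis and vertical below 0.1 rad and (angle between the x axis of square_stake_mid and the x axis of vise_bed, either way round below 0.2 rad or angle between the y axis of square_stake_mid and the x axis of vise_bed, either way round below 0.2 rad) and linear speed of square_stake below 0.02 m/s and distance of each of round_stake_mid, hex_stake_mid from where it was at the start of the episode below 0.03 m and angle between each of round_stake_mid, hex_stake_mid's own z axis and vertical below 0.2 rad); the robot touches nothing.
It fails at once if the square stake is dropped (falls free faster than 0.6 m/s, some 18 mm of fall) (linear speed of square_stake above 0.6 m/s and contact force between the fingers and square_stake below 0.1 N).
It fails at once if the round or the six-sided stake is knocked over (angle between any of round_stake_mid, hex_stake_mid's own z axis and vertical above 0.6 rad).
It also fails if it takes over 38 s, if anything falls off the work surface, if the arm or the gripper's body presses on something with over 40 N, if the wrist force passes 120 N, or if a joint passes its speed limit or range.

ROBOT

A 7-joint arm with a two-finger parallel gripper is mounted at the origin on the work surface. World frame = base frame: x ahead of the robot, y to its left, z up, the work surface at z = 0. Lengths are in m, angles in rad, forces in N, time in s.
With the tool pointing down it reaches from about 0.4 to 0.9 m from the base axis. Payload 5.5 kg.
Tool frame: the origin (TCP) lies at the very end of the fingers, on their centre line; the grasp point (between the pads) lies pinch_z behind it (pinch_z is the distance from the TCP to the grasp point, in m); z points along the fingers, y is the line along which they close (so a half turn about z gives the same grasp; the last joint's range is limited). The gripper opens to 92 mm and grips with 3 to 60 N. Pads are 19 mm wide; open, the fingers measure 130 mm over their backs; the gripper's body (75 mm by 190 mm) begins 47 mm behind the grasp point.
Start: joints at [-1.025, 0.501, -0.427, 1.55, 0.221, 1.138, -0.21], TCP at [0.181, 0.624, 0.227] pointing down, gripper open.
Joint ranges: [-2.88, 2.88], [-0.31, 2.03], [-1.54, 1.56], [0.2, 2.42], [-1.41, 4.55], [0.19, 2.02], [-2.57, 2.57]. Speed limits (rad/s): [2.57, 2.57, 3.14, 3.14, 3.14, 3.14, 3.14].

INTERFACE

Orientations are given as a unit quaternion [w, x, y, z].
In Python, from station import * gives the robot as it stands.
- The arm moves only by the tool send_rows, never from a script. Its argument "steps" is a list of rows, each a list of 4 numbers: the shift along the tool's x, y, z in m, then the turn about the tool's z in degrees. In form: [[dx, dy, dz, spin], ...]. A call has exactly 5 rows; each row shifts and turns the commanded pose from where the row before left it, along the tool's axes as they then stand; what a row does not reach is not made up. A row lasts 1/8 s, in which the tool goes at most 62.5 mm and 10.7 degrees, less where a joint would pass 70% of its speed; a pose out of reach is approached as far as the arm can. A call is refused whole if a number of a shift passes 0.0625 or a number of a turn 10.7, either way. A call with a gripper value outside its range is refused whole. "jaw" is the finger opening in m, from 0 to 0.0918, set as the call begins (left out, the last holds). The fingers move at their own pace and stop on an object; the grip force is fixed at half the most. Time passes only in rows, so rows that do not move let the fingers close, or fill a call up. It gives the time, the measured TCP pose, the force, the opening and the grip force at its end, in the units of the state.
- get_obs(): the state, without advancing time (a new reading comes with each control period).
- capture(name): name is "scene" or "side" or "wrist"; returns a dict with "image" (480x640x3 uint8, red, green, blue), "mtx" (3x3 intrinsics, pixels), "origin" and "orientation" of the camera in the world; the wrist camera has in their place "T_tool_cam" (4x4, takes a point from camera to tool coordinates, whose origin is the TCP and whose axes are the flange's). Camera axes: x right, y up, looking along -z (the intrinsics and any distortion apply to the point x, -y, -z); pixel columns grow to the right and rows downward; lengths in m; the calibration is good to about 2 mm. A picture is of the moment at which its call begins: read the wrist's pose just before it. There is no depth.
- job_done(): hands the job in; it is judged then, once.
Trained networks look in a picture, given as the dict that the camera call returned (one of the last four; its "shot" number tells which), for a name from the list of things; names that differ only in an ending like _2 or _b are one class to them, and where a whole thing is asked for, a point or a joint stands for the part that bears it (a point fixed in the world has none). Each returns a list of dicts, best first, with "p" (0 to 1); they miss things now and then, are a little off and sometimes report something else, mostly with a low value. They report only what shows in the picture. A call takes as long as a camera call. They do not tell look-alikes from the thing itself.
- silhouettes(picture, query): "mask" (480x640 bool, what is visible of it) and "box" ([left, top, width, height] in pixels, round what is visible of it).
The state is a dict: "time": time; "joint_positions": joint angles; "joint_velocities": joint speeds; "joint_torque": joint torques, N m; "tool_pos": TCP position; "ee_rot": TCP orientation; "ft_force": force on the tool from outside, world axes, zero at the start; "wrist_torque": the same for the moment, N m; "gripper_width": opening from 0.0 (shut) to 1.0 (fully open); "grip_force": force on a finger pad.
Only numpy, scipy, OpenCV 4.12 (cv2) and the standard library are available. Lean on these libraries where they do the work, as an engineer would, in place of code of your own. Each camera call takes 0.05 s, during which the arm holds its last target. There are 200 camera calls.

## Working session

There is one attempt and no reset: what is moved stays moved. The work goes in short steps, Python scripts to look and compute and a tool call to move; the robot and the scene stay as the last step left them, time stands still between calls to the robot, and variables do not carry over. Pictures are saved under pics/ and viewed, at most 10 in all, crops included, and the job is handed in when it is done.

Besides the shell and the picture viewer there is one more tool, called after ">>>" by a JSON object that holds its "name" and its "arguments". send_rows: Moves the arm, as the interface text tells. Its arguments: {"type":"object","properties":{"steps":{"type":"array","items":{"type":"array","items":{"type":"number"}}},"jaw":{"type":"number"}},"required":["steps"]}

```bash
mkdir -p pics
cat > h.py <<'E'
from station import *
import numpy as np, cv2
from scipy.spatial.transform import Rotation as R
def q2R(q): return R.from_quat([q[1],q[2],q[3],q[0]]).as_matrix()
def pose(c,obs=None):
    if 'T_tool_cam' in c:
        T=np.eye(4);T[:3,:3]=q2R(obs['ee_rot']);T[:3,3]=obs['tool_pos'];T=T@np.array(c['T_tool_cam']);return T[:3,:3],T[:3,3]
    o=np.array(c['orientation'],float)
    return (q2R(o) if o.size==4 else o.reshape(3,3)),np.array(c['origin'])
def ray(c,P,uv):
    d=np.linalg.inv(c['mtx'])@np.array([uv[0],uv[1],1.]);d=P[0]@(d*[1,-1,-1]);return P[1],d/np.linalg.norm(d)
def atz(c,P,uv,z):
    o,d=ray(c,P,uv);return o+d*(z-o[2])/d[2]
def proj(c,P,X):
    p=P[0].T@(np.array(X)-P[1]);p=np.array(c['mtx'])@(p*[1,-1,-1]);return p[:2]/p[2]
def tri(rs):
    A=0;b=0
    for o,d in rs:
        M=np.eye(3)-np.outer(d,d);A=A+M;b=b+M@o
    return np.linalg.solve(A,b)
def save(n,im): cv2.imwrite('pics/'+n,im[:,:,::-1])
E
python3 - <<'E'
from h import *
o=get_obs();print(o)
for n in ['scene','side']:
    c=capture(n);save(n+'.png',c['image']);print(n,[k for k in c],c['origin'],c['orientation'],c['mtx'])
    for q in ['square_stake_mid','round_stake_mid','hex_stake_mid','vise_bed']:
        for s in silhouettes(c,q):print(q,s['p'],s['box'])
E
```

```text
{'time': 0.0, 'joint_positions': array([-1.02482281,  0.50184942, -0.42680045,  1.55144493,  0.22080636,
        1.13832128, -0.21032004]), 'joint_velocities': array([ 0.00217105, -0.00081717, -0.00039554, -0.00104549, -0.00032076,
        0.00130149, -0.00168991]), 'joint_torque': array([-1.19395027e-03, -5.66571987e+01, -5.81711099e+00, -2.79126978e+01,
       -6.87800953e-02,  3.01014958e-02,  1.62350711e-04]), 'tool_pos': array([0.18120593, 0.62349442, 0.22568031]), 'ee_rot': array([-1.68562907e-04,  1.40894029e-01,  9.90024196e-01, -9.66992174e-04]), 'ft_force': array([ 0.21699542, -0.29216576, -0.39629818]), 'wrist_torque': array([-0.00183903, -0.08789477, -0.04378491]), 'grip_force': 0.0, 'gripper_width': 0.998208032018446}
scene ['image', 'mtx', 'origin', 'orientation', 'shot'] [1.12100996 0.92712621 0.81473044] [0.2934937  0.15121264 0.43240024 0.8390627 ] [[507.37443753   0.         322.33638144]
 [  0.         507.37443753 240.1568372 ]
 [  0.           0.           1.        ]]
square_stake_mid 0.69 [206.0, 208.6, 22.7, 32.0]
round_stake_mid 0.83 [268.5, 199.2, 15.4, 31.3]
hex_stake_mid 0.57 [237.3, 178.1, 14.2, 23.3]
vise_bed 0.84 [262.0, 173.5, 66.9, 27.8]
vise_bed 0.79 [457.9, 301.7, 74.3, 46.9]
vise_bed 0.78 [266.5, 246.4, 83.8, 43.4]
vise_bed 0.59 [399.6, 252.5, 65.0, 29.2]
side ['image', 'mtx', 'origin', 'orientation', 'shot'] [-0.10677678 -0.56547737  0.89982993] [ 0.86671095  0.37654188 -0.12891458 -0.30068151] [[505.44647157   0.         309.61095949]
 [  0.         505.44647157 243.42496204]
 [  0.           0.           1.        ]]
square_stake_mid 0.74 [444.8, 279.1, 21.1, 33.5]
round_stake_mid 0.77 [378.7, 289.4, 16.1, 31.6]
hex_stake_mid 0.9 [429.8, 334.5, 30.1, 41.0]
vise_bed 0.93 [316.1, 363.6, 110.3, 66.6]
vise_bed 0.86 [160.2, 187.9, 55.6, 32.0]
vise_bed 0.79 [183.5, 235.3, 60.4, 30.5]
vise_bed 0.58 [295.7, 223.1, 88.7, 49.5]
```

View pics/scene.png

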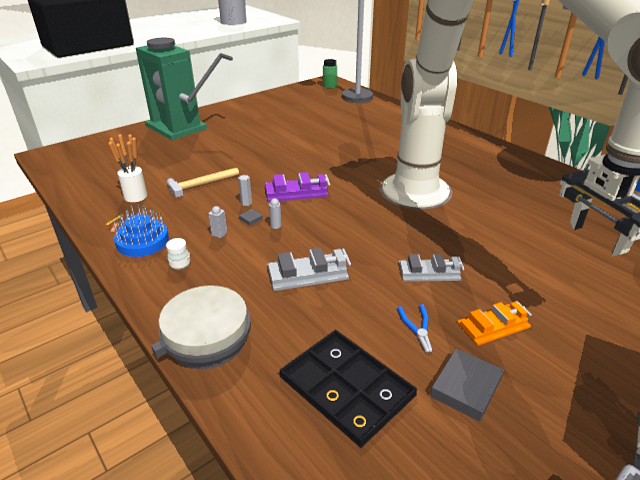

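View pics/side.png

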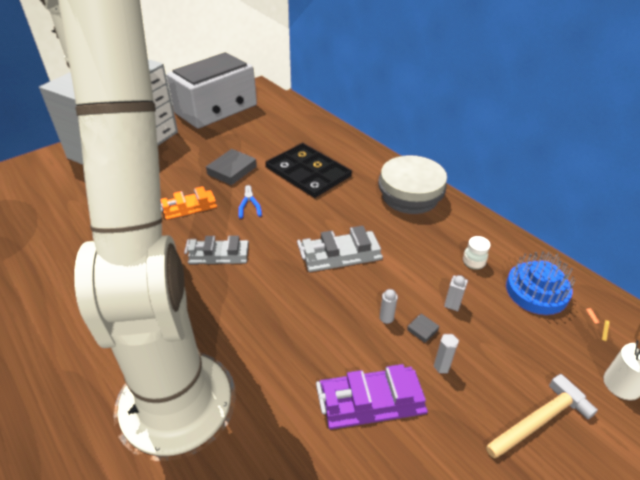

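The scene view shows the stakes at hex (245,190), round (275,213) and square (218,222), the last with shoulders. There are four vises: purple (297,187), orange (495,322), small grey (431,267) and large grey (308,268). The large grey one is meant: it is neither orange nor purple, and it is the larger of the two grey ones. In the side view it is at (340,248), with the square stake at (455,293).

Run:
```python
from h import *
a=capture('scene');b=capture('side');Pa=pose(a);Pb=pose(b)
def cen(m):
    v,u=np.nonzero(m);return u.mean(),v.mean()
for q in ['square_stake_mid','round_stake_mid','hex_stake_mid']:
    sa=silhouettes(a,q)[0]; sb=silhouettes(b,q)[0]
    X=tri([ray(a,Pa,cen(sa['mask'])),ray(b,Pb,cen(sb['mask']))]);print(q,X,proj(a,Pa,X)-cen(sa['mask']),proj(b,Pb,X)-cen(sb['mask']))
for s in silhouettes(a,'vise_bed'):
  for t in silhouettes(b,'vise_bed'):
    X=tri([ray(a,Pa,cen(s['mask'])),ray(b,Pb,cen(t['mask']))])
    e=np.linalg.norm(proj(a,Pa,X)-cen(s['mask']))
    if e<6: print('vise',cen(s['mask']),cen(t['mask']),X,e)
# axis of big grey: screw end/other end at z .03
for c,P,u,v in [(a,Pa,(347,258),(275,282)),(b,Pb,(301,248),(381,250))]: print(atz(c,P,u,.03),atz(c,P,v,.02))
im=a['image'];A=cv2.resize(im[165:305,200:360],(640,560),interpolation=2)
save('crop.png',A)
```

```text
square_stake_mid [ 0.61655719 -0.17268267  0.03984353] [-0.10118035 -0.03020372] [-0.12794284  0.02929822]
round_stake_mid [ 0.46830348 -0.10742052  0.04045045] [0.0378065  0.00599362] [ 0.0494165  -0.00536241]
hex_stake_mid [ 0.47116064 -0.26673188  0.04225449] [-0.37148839 -0.0978266 ] [-0.57637427  0.09462486]
vise (np.float64(308.7260551948052), np.float64(269.11607142857144)) (np.float64(339.9589804858622), np.float64(249.2504978096376)) [0.52447409 0.11986852 0.01010892] 0.863140958040143
vise (np.float64(495.26206563706563), np.float64(322.7123552123552)) (np.float64(187.5645933014354), np.float64(203.39712918660288)) [0.3122631  0.53011819 0.00799247] 0.28475092255184986
vise (np.float64(297.25367647058823), np.float64(187.61985294117648)) (np.float64(370.78765481422295), np.float64(396.7205353575709)) [ 0.30109639 -0.23262208  0.01065551] 0.4683348228680085
vise (np.float64(430.72226250906454), np.float64(268.96446700507613)) (np.float64(216.5313977042539), np.float64(250.63403106009454)) [0.27836558 0.31155561 0.00765541] 0.0588721574748159
[0.43436123 0.16606387 0.03      ] [0.62418362 0.11999504 0.02      ]
[0.43885594 0.16703847 0.03      ] [0.59822936 0.04495431 0.02      ]
```

View pics/crop.png

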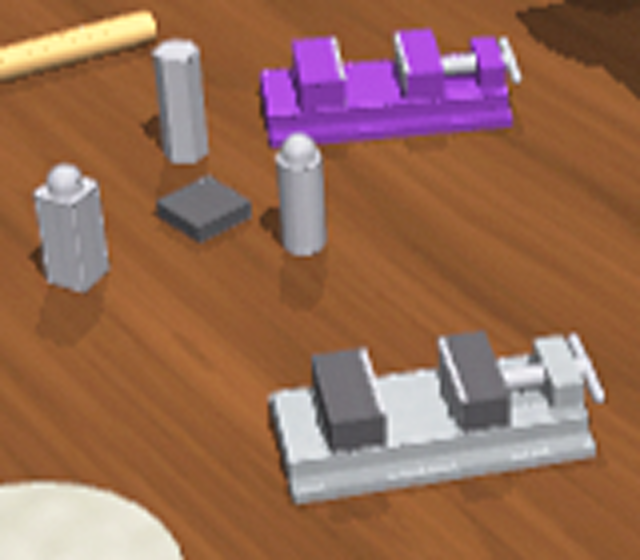

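The crop confirms it: the large grey vise has dark jaws and its screw end toward the robot, and the square stake is domed with shoulders, at crop (72,230). Next I plan the first move.

```bash
cat >> h.py <<'E'
def delta(o,X,yaw=None):
    # world target TCP -> tool-axis shift; yaw: world direction angle wanted for tool y (mod pi)
    M=q2R(o['ee_rot']);d=M.T@(np.array(X)-o['tool_pos']);s=None
    if yaw is not None:
        y=M[:,1];cur=np.arctan2(y[1],y[0]);s=-((np.degrees(yaw-cur)+90)%180-90)
    return d,s
E
python3 - <<'E'
from h import *
import station
print([k for k in dir(station) if 'pinch' in k.lower()], getattr(station,'pinch_z',None))
c=capture('wrist');o=get_obs();print(c['T_tool_cam'],c['mtx'])
print(q2R(o['ee_rot']))
print(delta(o,[.56,-.13,.24]), delta(o,[.51,.12,.24]))
E
```

```text
['pinch_z'] 0.0188
[[-0.00108098  0.96938894  0.24552782  0.06688763]
 [ 0.99999833  0.00140963 -0.00116279 -0.00119218]
 [-0.0014733   0.24552615 -0.96938885 -0.15927331]
 [ 0.          0.          0.          1.        ]] [[352.05716221   0.         318.28713119]
 [  0.         352.05716221 242.27918618]
 [  0.           0.           1.        ]]
[[-9.60294188e-01  2.78989372e-01 -5.14664927e-05]
 [ 2.78989370e-01  9.60294189e-01  4.14241226e-05]
 [ 6.09798638e-05  2.54207398e-05 -9.99999998e-01]]
(array([-0.57404629, -0.61860822, -0.01331499]), None) (array([-0.45628423, -0.39248414, -0.01330206]), None)
```

>>> {"name": "send_rows", "arguments": {"steps": [[-0.045,-0.039,-0.002,0],[-0.045,-0.039,-0.002,0],[-0.045,-0.039,-0.002,0],[-0.045,-0.039,-0.002,0],[-0.045,-0.039,-0.002,0]]}}

```text
time: 1.82
tool_pos: [0.344, 0.3725, 0.2371]
ee_rot: [0.0, 0.141, 0.99, 0.0]
ft_force: [1.4, -0.3, -0.0]
gripper_width: 0.997
grip_force: 0.0
```

>>> {"name": "send_rows", "arguments": {"steps": [[-0.045,-0.039,-0.002,0],[-0.045,-0.039,-0.002,0],[-0.045,-0.039,-0.002,0],[-0.045,-0.039,-0.002,0],[0,0,0,0]]}}

```text
time: 2.45
tool_pos: [0.4751, 0.1687, 0.245]
ee_rot: [0.001, 0.146, 0.989, -0.001]
ft_force: [-0.3, 0.7, -0.3]
gripper_width: 0.996
grip_force: 0.0
```

```bash
cat > vis.py <<'E'
from h import *
import sys
n=sys.argv[1]
o=get_obs();c=capture('wrist');P=pose(c,o);np.savez(n+'.npz',im=c['image'],mtx=c['mtx'],R=P[0],t=P[1]);save(n+'.png',c['image'])
print(o['time'],o['tool_pos'],q2R(o['ee_rot'])[:2,:2].tolist())
S={}
for q in ['vise_bed','square_stake_mid','round_stake_mid','hex_stake_mid']:
    for s in silhouettes(c,q):
        v,u=np.nonzero(s['mask']);r=cv2.minAreaRect(np.c_[u,v].astype(np.float32));print(q,round(s['p'],2),s['box'],r,atz(c,P,(u.mean(),v.mean()),.022))
E
python3 vis.py w1
```

```text
2.45 [0.47514144 0.16873947 0.24499348] [[-0.9576262747813002, 0.28800919375420975], [0.2880064788649066, 0.9576269163718467]]
vise_bed 0.91 [243.2, 172.3, 103.6, 174.8] ((292.6671447753906, 260.412353515625), (88.92973327636719, 168.38548278808594), 6.009005546569824) [0.49805756 0.13129933 0.022     ]
vise_bed 0.82 [336.0, 0.0, 97.0, 74.6] ((383.0384216308594, 23.523170471191406), (76.61659240722656, 80.58535766601562), 21.64443588256836) [0.31911147 0.28154872 0.022     ]
vise_bed 0.55 [572.6, 0.0, 67.4, 31.7] ((607.0, 15.0), (30.0, 64.0), 90.0) [0.36823032 0.49074756 0.022     ]
round_stake_mid 0.77 [71.6, 257.8, 39.2, 11.8] ((92.5, 265.0), (37.0, 10.0), 0.0) [ 0.45633232 -0.09415026  0.022     ]
```

View pics/w1.png

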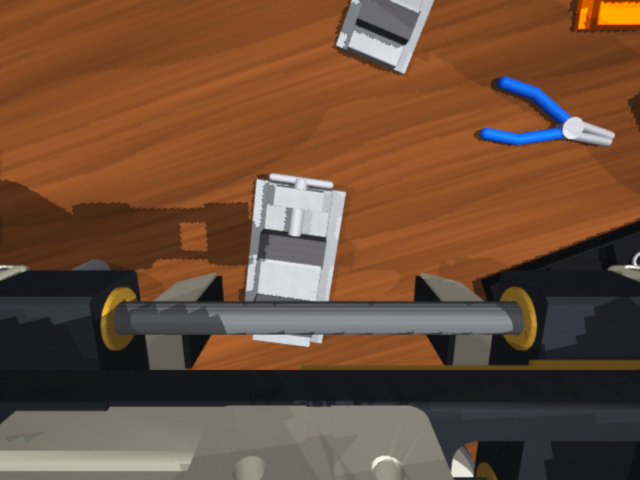

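The wrist view shows the large grey vise at (293,260) with the gripper crossbar hiding its lower part. I'll move further out so it shows fully.

>>> {"name": "send_rows", "arguments": {"steps": [[-0.048,-0.012,0,0],[-0.048,-0.012,0,0],[-0.048,-0.012,0,0],[0,0,0,0],[0,0,0,0]]}}

```text
time: 3.32
tool_pos: [0.5996, 0.1013, 0.2442]
ee_rot: [-0.001, 0.14, 0.99, 0.0]
ft_force: [0.1, 1.2, 0.1]
gripper_width: 1.0
grip_force: 0.0
```

```bash
python3 vis.py w2
```

```text
3.325 [0.59956181 0.10132215 0.2441851 ] [[-0.9609179694126511, 0.27682887727259725], [0.2768277849938348, 0.9609191431066033]]
vise_bed 0.78 [258.5, 24.5, 119.0, 210.9] ((315.7567443847656, 130.45945739746094), (97.98179626464844, 206.48512268066406), 9.462322235107422) [0.51335964 0.12424422 0.022     ]
round_stake_mid 0.9 [33.8, 129.3, 84.6, 36.3] ((77.0, 150.0), (34.0, 80.0), 90.0) [ 0.46178092 -0.12304446  0.022     ]
```

View pics/w2.png

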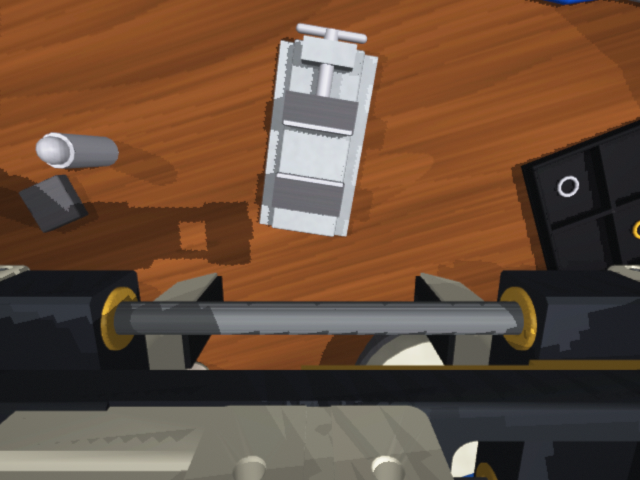

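The vise is fully visible at (318,130). The screw is at the top (330,60), and the jaw face edges run (284,124)-(352,134) and (277,176)-(344,186).

Run:
```python
from h import *
z=np.load('w2.npz');c={'mtx':z['mtx']};P=(z['R'],z['t'])
pts=[(284,124),(352,134),(277,176),(344,186)]
W=np.array([atz(c,P,p,.046) for p in pts]);print(W)
n=np.linalg.norm
print('widths',n(W[0]-W[1]),n(W[2]-W[3]),'gap',n(W[0]-W[2]),n(W[1]-W[3]))
x=(W[2]+W[3]-W[0]-W[1])[:2];print('centre',W.mean(0),'yaw x',np.degrees(np.arctan2(x[1],x[0])))
y=(W[1]+W[3]-W[0]-W[2])[:2];print('yaw y',np.degrees(np.arctan2(y[1],y[0])))
im=z['image'] if 'image' in z else z['im'];A=cv2.resize(im[80:240,240:400],(600,600),interpolation=cv2.INTER_CUBIC)
save('crop2.png',A)
for h in (0,.022):
  for p in [(261,223),(347,236),(378,57),(281,40)]: print(h,atz(c,P,p,h)[:2])
```

```text
[[0.49942086 0.095148   0.046     ]
 [0.52659892 0.15587119 0.046     ]
 [0.54463379 0.07356429 0.046     ]
 [0.57282812 0.13533006 0.046     ]]
widths 0.06652783677955112 0.06789647016598503 gap 0.05010055442314213 0.050587323166282415
centre [0.53587042 0.11497838 0.046     ] yaw x -24.73420666953795
yaw y 65.67416068592019
0 [0.59204619 0.03339774]
0 [0.63497471 0.12566911]
0 [0.45861205 0.206413  ]
0 [0.41527606 0.1139589 ]
0.022 [0.58894748 0.03804002]
0.022 [0.62953583 0.1252814 ]
0.022 [0.46278725 0.20162369]
0.022 [0.42181364 0.11420954]
```

View pics/crop2.png

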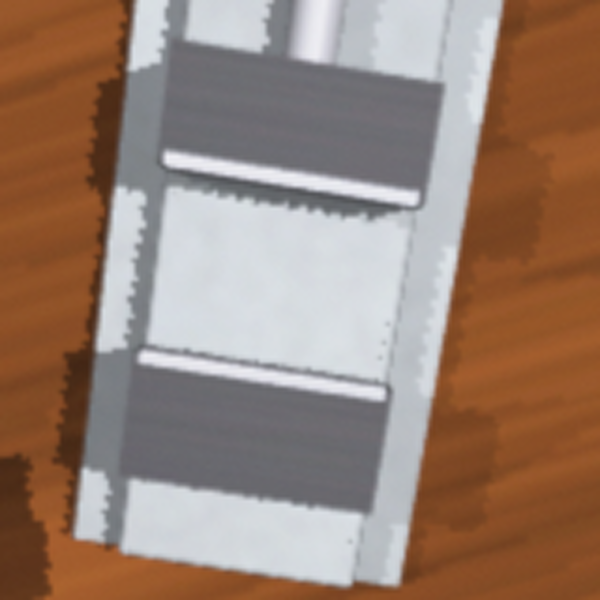

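The crop shows the jaw lips clearly, at crop (162,165)-(420,205) and (138,350)-(388,388). I'll check their height against the scene view and work out the move to the stake.

Run:
```python
from h import *
z=np.load('w2.npz');c={'mtx':z['mtx']};P=(z['R'],z['t'])
a=capture('scene');Pa=pose(a)
for w,s in [((283.3,124),(310,249.5)),((352,134.5),(317,271)),((276.8,173.5),(290.5,252.5)),((343.5,183.5),(296,275))]:
    print(tri([ray(c,P,w),ray(a,Pa,s)]),'wrist z.046',atz(c,P,w,.046)[:2])
o=get_obs();print(delta(o,[.68,-.19,.245]))
```

```text
[0.49864237 0.09479923 0.04520858] wrist z.046 [0.49923318 0.09449883]
[0.52594678 0.15804852 0.02858863] wrist z.046 [0.52704905 0.1557523 ]
[0.54281997 0.07341821 0.0437708 ] wrist z.046 [0.54223812 0.07412262]
[0.57254309 0.13624017 0.02584555] wrist z.046 [0.57028298 0.13549678]
(array([-1.57424269e-01, -2.56714486e-01, -7.33935332e-06]), None)
```

>>> {"name": "send_rows", "arguments": {"steps": [[-0.031,-0.051,0,0],[-0.031,-0.051,0,0],[-0.031,-0.051,0,0],[-0.031,-0.051,0,0],[-0.031,-0.051,0,0]]}}

```text
time: 4.25
tool_pos: [0.6786, -0.19, 0.2452]
ee_rot: [0.0, 0.141, 0.99, 0.0]
ft_force: [1.0, 0.9, -0.0]
gripper_width: 0.999
grip_force: 0.0
```

>>> {"name": "send_rows", "arguments": {"steps": [[0,0,0,0],[0,0,0,0],[0,0,0,0],[0,0,0,0],[0,0,0,0]]}}

```text
time: 4.88
tool_pos: [0.6784, -0.1877, 0.245]
ee_rot: [0.0, 0.14, 0.99, 0.0]
ft_force: [0.5, -0.4, -0.3]
gripper_width: 1.004
grip_force: 0.0
```

```bash
python3 vis.py w3
python3 - <<'E'
from h import *
z=np.load('w3.npz');c={'mtx':z['mtx']};P=(z['R'],z['t'])
u,v=proj(c,P,[.6165,-.1727,.074]).astype(int);print(u,v,proj(c,P,[.6165,-.1727,.0]))
u0=max(u-60,0);v0=max(v-60,0);print(u0,v0);save('crop3.png',cv2.resize(z['im'][v0:v0+120,u0:u0+120],(600,600),interpolation=cv2.INTER_CUBIC))
E
```

```text
4.875 [ 0.67841246 -0.18765578  0.24498927] [[-0.9607074522964161, 0.27756276784633876], [0.27756281670303157, 0.9607074831648201]]
vise_bed 0.61 [498.5, 2.0, 135.7, 89.3] ((565.7731323242188, 38.88418960571289), (121.30775451660156, 95.4213638305664), 9.593133926391602) [0.57820442 0.09048133 0.022     ]
square_stake_mid 0.67 [291.6, 132.1, 48.3, 47.6] ((315.2449035644531, 154.91650390625), (35.938812255859375, 35.42478942871094), 46.7357063293457) [ 0.6151904  -0.17308321  0.022     ]
hex_stake_mid 0.58 [126.6, 1.1, 76.2, 56.6] ((165.18670654296875, 21.26101303100586), (88.5654067993164, 40.31482696533203), 35.134193420410156) [ 0.4573742  -0.27777316  0.022     ]
315 156 [316.25305413 156.06304826]
255 96
```

View pics/crop3.png

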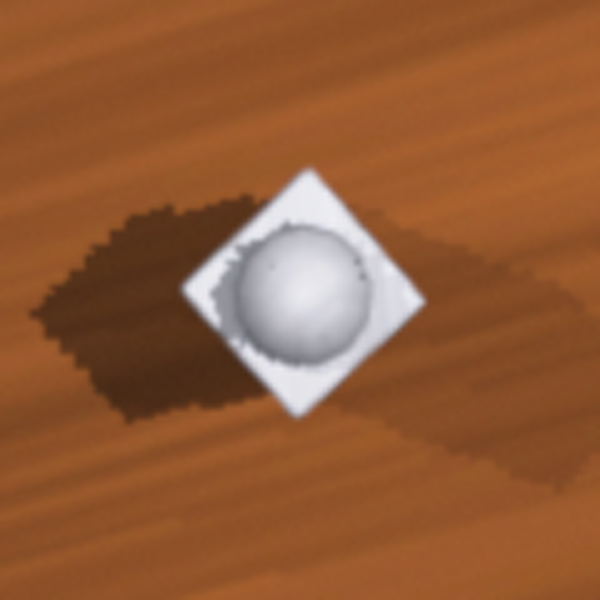

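Looking straight down on the square stake: the shoulder corners are at crop (310,168), (427,300), (297,418) and (181,288), with the dome centred near (302,292). It stands about 45° to the tool.

Run:
```python
from h import *
z=np.load('w3.npz');c={'mtx':z['mtx']};P=(z['R'],z['t'])
a=capture('scene');Pa=pose(a)
# height: dome tops, wrist silhouette centre ray vs scene dome (crop 65,178 -> /4)
print('dome',tri([ray(c,P,(255+302/5,96+292/5)),ray(a,Pa,(200+65/4,165+180/4))]))
W=np.array([atz(c,P,(255+u/5,96+v/5),.074) for u,v in [(310,168),(427,300),(297,418),(181,288)]])
n=np.linalg.norm;print([n(W[i]-W[(i+1)%4]) for i in range(4)],W.mean(0))
e=[np.degrees(np.arctan2(*(W[(i+1)%4]-W[i])[1::-1]))%90 for i in range(4)];print(e)
o=get_obs();m=np.radians(np.mean(e));C=W.mean(0)
for k in (0,1): print(delta(o,[C[0],C[1],.048-.0188],m+k*np.pi/2))
print(o['joint_positions'][6], np.degrees(np.arctan2(*q2R(o['ee_rot'])[1::-1,1])))
```

```text
dome [ 0.61454775 -0.17264189  0.07806634]
[np.float64(0.031313732949243785), np.float64(0.03185037747133884), np.float64(0.031425036011267185), np.float64(0.03139185457579514)] [ 0.61489585 -0.17240656  0.074     ]
[np.float64(26.687255652122143), np.float64(25.61013996388006), np.float64(25.846980440596724), np.float64(25.39738242452431)]
(array([ 0.0653894 , -0.00197263,  0.21551023]), np.float64(47.9145761334546))
(array([ 0.0653894 , -0.00197263,  0.21551023]), np.float64(-42.0854238665454))
1.5086360926985778 73.80001575373542
```

>>> {"name": "send_rows", "arguments": {"steps": [[0.0327,-0.001,0,0],[0.0327,-0.001,0,0],[0,0,0.02,-10.5],[0,0,0.02,-10.5],[0,0,0.02,-10.5]]}}

```text
time: 5.8
tool_pos: [0.6149, -0.1725, 0.1844]
ee_rot: [0.0, -0.136, 0.991, -0.0]
ft_force: [0.1, -0.7, 0.2]
gripper_width: 1.002
grip_force: 0.0
```

>>> {"name": "send_rows", "arguments": {"steps": [[0,0,0.02,-10.5],[0,0,0.01,0],[0,0,0,0],[0,0,0,0],[0,0,0,0]]}}

```text
time: 6.42
tool_pos: [0.6156, -0.1725, 0.1557]
ee_rot: [0.001, -0.223, 0.975, -0.0]
ft_force: [-0.4, -0.4, -0.1]
gripper_width: 0.999
grip_force: 0.0
```

Run:
```python
from h import *
o=get_obs();print(o['joint_positions'][6],delta(o,[.6149,-.1724,.030],np.radians(25.9+90)))
a=capture('scene');b=capture('side')
print('jar',tri([ray(a,pose(a),(178,252)),ray(b,pose(b),(477,252))]))
save('side2.png',b['image'][200:380,330:570])
```

```text
2.166068321694908 (array([0.00070824, 0.00049165, 0.12569018]), np.float64(-0.15035060981514903))
jar [ 0.76261351 -0.11736874  0.03686399]
```

Aligned with the stake, and the jar is 0.15 m clear. I'll descend, then grip.

>>> {"name": "send_rows", "arguments": {"steps": [[0,0,0.03,0],[0,0,0.03,0],[0,0,0.03,0],[0,0,0.02,0],[0,0,0.015,0]]}}

```text
time: 7.15
tool_pos: [0.615, -0.1724, 0.029]
ee_rot: [-0.0, -0.223, 0.975, 0.0]
ft_force: [-0.7, -0.6, 0.3]
gripper_width: 1.004
grip_force: 0.0
```

>>> {"name": "send_rows", "arguments": {"steps": [[0,0,0,0],[0,0,0,0],[0,0,0,0],[0,0,0,0],[0,0,0,0]], "jaw": 0.0}}

```text
time: 7.78
tool_pos: [0.6151, -0.1725, 0.0301]
ee_rot: [0.0, -0.223, 0.975, -0.0]
ft_force: [-0.5, 0.2, 0.0]
gripper_width: 0.503
grip_force: 0.0
```

>>> {"name": "send_rows", "arguments": {"steps": [[0,0,0,0],[0,0,0,0],[0,0,0,0],[0,0,0,0],[0,0,0,0]]}}

```text
time: 8.4
tool_pos: [0.6151, -0.1727, 0.0299]
ee_rot: [0.0, -0.223, 0.975, -0.0]
ft_force: [0.2, -0.0, 1.6]
gripper_width: 0.344
grip_force: 30.0
```

The grip holds at 31.6 mm and 30 N. I'll lift.

>>> {"name": "send_rows", "arguments": {"steps": [[0,0,-0.01,0],[0,0,-0.02,0],[0,0,-0.03,0],[0,0,-0.03,0],[0,0,-0.02,0]]}}

```text
time: 9.02
tool_pos: [0.6154, -0.1723, 0.1421]
ee_rot: [0.001, -0.223, 0.975, -0.0]
ft_force: [0.7, 0.0, -6.9]
gripper_width: 0.346
grip_force: 30.0
```

Run:
```python
from h import *
o=get_obs();print(o['joint_positions'][6],o['grip_force'],o['ft_force'],delta(o,[.5347,.1150,.140],np.radians(65)))
```

```text
2.16362961114557 29.99254435300827 [ 0.70883387  0.00936284 -6.90900354] (array([-0.052454  ,  0.29378028,  0.00185321]), np.float64(50.81263363678007))
```

>>> {"name": "send_rows", "arguments": {"steps": [[-0.004,0.022,0,0],[-0.008,0.044,0,0],[-0.008,0.044,0,0],[-0.008,0.044,0,0],[-0.008,0.044,0,0]]}}

```text
time: 9.65
tool_pos: [0.5592, 0.024, 0.1391]
ee_rot: [-0.001, -0.224, 0.975, 0.0]
ft_force: [0.8, 0.4, -7.3]
gripper_width: 0.345
grip_force: 30.0
```

>>> {"name": "send_rows", "arguments": {"steps": [[-0.008,0.044,0,0],[-0.006,0.034,0,0],[-0.003,0.018,0,0],[0,0,0,8],[0,0,0,8]]}}

```text
time: 10.28
tool_pos: [0.5341, 0.1149, 0.1393]
ee_rot: [-0.001, -0.083, 0.997, -0.0]
ft_force: [0.3, -0.7, -7.7]
gripper_width: 0.35
grip_force: 30.0
```

>>> {"name": "send_rows", "arguments": {"steps": [[0,0,0,9],[0,0,0,9],[0,0,0,9],[0,0,0,7.8],[0,0,0,0]]}}

```text
time: 10.9
tool_pos: [0.5343, 0.1147, 0.1394]
ee_rot: [-0.0, 0.216, 0.976, -0.0]
ft_force: [0.1, 0.0, -5.9]
gripper_width: 0.346
grip_force: 30.0
```

>>> {"name": "send_rows", "arguments": {"steps": [[0,0,0,0],[0,0,0,0],[0,0,0,0],[0,0,0,0],[0,0,0,0]]}}

```text
time: 11.52
tool_pos: [0.5346, 0.1153, 0.1397]
ee_rot: [-0.0, 0.216, 0.976, -0.0]
ft_force: [-0.0, -0.8, -8.0]
gripper_width: 0.347
grip_force: 30.0
```

Run:
```python
from h import *
o=get_obs();print(o['time'],delta(o,[.5347,.1150,.052],np.radians(65)))
c=capture('wrist');P=pose(c,o);save('w4.png',c['image'][100:420,120:520])
```

```text
11.525 (array([-0.00020928, -0.00025245,  0.08767437]), np.float64(0.009977035777168908))
```

View pics/w4.png

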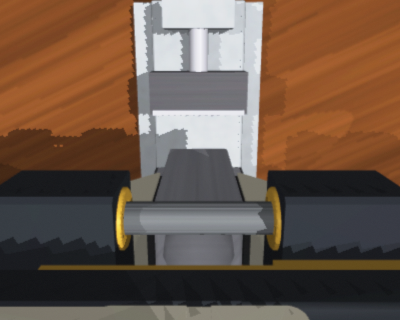

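The picture shows the vise square to the tool, the stake centred on the jaws, and the rear jaw lip at full-image row about 212. I'll check that lip's offset.

Run:
```python
from h import *
o=get_obs();c=capture('wrist');P=pose(c,o)
M=q2R(o['ee_rot'])
for p in [(270,210),(366,210),(318,210),(318,212)]: print((M.T@(atz(c,P,p,.046)-o['tool_pos']))[:2])
im=c['image'];print([int(im[r,318].mean()) for r in range(195,225)])
```

```text
[ 0.02684091 -0.03601581]
[0.02674999 0.03353144]
[ 0.02679546 -0.00124904]
[ 0.02533273 -0.00125092]
[114, 114, 114, 116, 116, 113, 114, 113, 114, 114, 113, 113, 115, 115, 129, 182, 232, 236, 235, 231, 215, 213, 224, 226, 227, 227, 227, 227, 227, 227]
```

The lip is within 2 mm of the expected 24 mm. I'll descend, slowly at the end.

>>> {"name": "send_rows", "arguments": {"steps": [[0.001,0,0.015,0],[0,0,0.02,0],[0,0,0.02,0],[0,0,0.015,0],[0,0,0.01,0]]}}

```text
time: 12.25
tool_pos: [0.5332, 0.1157, 0.0583]
ee_rot: [-0.001, 0.216, 0.976, -0.0]
ft_force: [-0.5, -0.5, -6.0]
gripper_width: 0.349
grip_force: 30.0
```

>>> {"name": "send_rows", "arguments": {"steps": [[0,0,0.002,0],[0,0,0.002,0],[0,0,0.001,0],[0,0,0,0],[0,0,0,0]]}}

```text
time: 12.88
tool_pos: [0.534, 0.1158, 0.055]
ee_rot: [0.0, 0.216, 0.976, 0.0]
ft_force: [0.0, -0.9, -6.9]
gripper_width: 0.348
grip_force: 30.0
```

>>> {"name": "send_rows", "arguments": {"steps": [[0,0,0.001,0],[0,0,0.001,0],[0,0,0.001,0],[0,0,0,0],[0,0,0,0]]}}

```text
time: 13.5
tool_pos: [0.5337, 0.1158, 0.0518]
ee_rot: [-0.0, 0.216, 0.976, 0.0]
ft_force: [-2.0, -0.3, -3.9]
gripper_width: 0.348
grip_force: 30.0
```

>>> {"name": "send_rows", "arguments": {"steps": [[0,0,0.0005,0],[0,0,0.0005,0],[0,0,0,0],[0,0,0,0],[0,0,0,0]]}}

```text
time: 14.12
tool_pos: [0.5338, 0.1158, 0.0518]
ee_rot: [0.0, 0.216, 0.976, -0.0]
ft_force: [-3.9, -0.2, 7.2]
gripper_width: 0.346
grip_force: 30.0
```

The force has reversed, so the stake is seated on the bed. Fingers are clear to open along the channel, so I'll release.

>>> {"name": "send_rows", "arguments": {"steps": [[0,0,0,0],[0,0,0,0],[0,0,0,0],[0,0,0,0],[0,0,0,0]], "jaw": 0.08}}

```text
time: 14.75
tool_pos: [0.5338, 0.1158, 0.0506]
ee_rot: [-0.0, 0.216, 0.976, 0.0]
ft_force: [0.1, -0.5, 0.5]
gripper_width: 0.835
grip_force: 0.0
```

>>> {"name": "send_rows", "arguments": {"steps": [[0,0,0,0],[0,0,-0.01,0],[0,0,-0.02,0],[0,0,-0.03,0],[0,0,-0.04,0]]}}

```text
time: 15.38
tool_pos: [0.5331, 0.1156, 0.1516]
ee_rot: [-0.001, 0.216, 0.976, -0.0]
ft_force: [1.3, -0.3, 0.5]
gripper_width: 0.871
grip_force: 0.0
```

>>> {"name": "send_rows", "arguments": {"steps": [[0,0,-0.04,0],[-0.05,0,-0.02,0],[-0.05,0,0,0],[0,0,0,0],[0,0,0,0]]}}

```text
time: 16.0
tool_pos: [0.6236, 0.0738, 0.2105]
ee_rot: [-0.001, 0.216, 0.976, 0.0]
ft_force: [-0.3, 1.0, 0.6]
gripper_width: 0.873
grip_force: 0.0
```

```bash
python3 vis.py w5
python3 - <<'E'
from h import *
z=np.load('w5.npz');save('crop5.png',cv2.resize(z['im'][0:270,180:480],(600,540),interpolation=cv2.INTER_CUBIC))
E
```

```text
16.0 [0.62362138 0.07384791 0.21054948] [[-0.9062774460782683, 0.4226814854417758], [0.42268125116326144, 0.9062782958583853]]
vise_bed 0.66 [261.8, 0.5, 112.8, 208.8] ((317.9999694824219, 104.49998474121094), (109.99998474121094, 208.99996948242188), 0.0) [0.51992082 0.12133796 0.022     ]
square_stake_mid 0.74 [294.5, 83.7, 48.1, 52.6] ((318.5, 109.0), (52.0, 43.0), 90.0) [0.52658086 0.11835453 0.022     ]
round_stake_mid 0.72 [10.8, 131.0, 96.9, 42.6] ((60.0, 155.0), (40.0, 94.0), 90.0) [ 0.45876492 -0.12428601  0.022     ]
```

View pics/crop5.png

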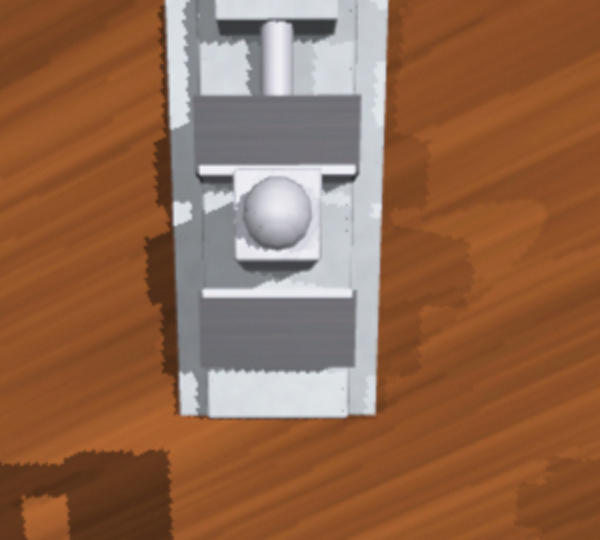

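The stake stands upright and square between the jaws, with its shoulders at crop (234..321, 168..255) and the lips at rows 167 and 296. I'll check the numbers.

Run:
```python
from h import *
z=np.load('w5.npz');c={'mtx':z['mtx']};P=(z['R'],z['t'])
f=lambda u,v,h:atz(c,P,(180+u/2,v/2),h)
S=np.mean([f(234,168,.096),f(321,168,.096),f(321,257,.096),f(234,257,.096)],0)
J=np.mean([f(198,168,.046),f(358,166,.046),f(202,291,.046),f(354,290,.046)],0)
x=np.array([.906,-.423]);y=np.array([.423,.906]);d=(S-J)[:2];print(S,J,d@x,d@y, 'size',f(234,168,.096)-f(321,168,.096))
print(np.linalg.norm(f(198,168,.046)-f(202,291,.046)),np.linalg.norm(f(198,168,.046)-f(358,166,.046)))
```

```text
[0.53282959 0.11552345 0.096     ] [0.5336879  0.11549724 0.046     ] -0.0007887182794431475 -0.0003393162878725815 size [-0.01327638 -0.02840266  0.        ]
0.050548916199114564 0.06816748838667318
```

The stake is centred within 1 mm, so I'll hand in.

```bash
python3 -c "
from station import *
print(job_done())"
```

```text
the job is handed in; nothing more can be done
None
```

The square stake stands upright on the bed of the large grey vise, measured within about 1 mm of the middle and square to the jaws. It was set down and released, the other two stakes were left alone, and the job was handed in; no verdict came back.

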